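Cap the parked infrared camera

ROBOT

A 6-joint arm with a two-finger parallel gripper is mounted at the origin on the work surface. World frame = base frame: x ahead of the robot, y to its left, z up, the work surface at z = 0. Lengths are in m, angles in rad, forces in N, time in s.
With the tool pointing down it reaches from about 0.3 to 0.775 m from the base axis. Payload 14.6 kg.
Tool frame: the origin (TCP) lies at the very end of the fingers, on their centre line; the grasp point (between the pads) lies 19 mm behind it; z points along the fingers, y is the line along which they close (so a half turn about z gives the same grasp; the last joint's range is limited). The gripper opens to 94 mm and grips with 3 to 60 N. Pads are 16 mm wide; open, the fingers measure 119 mm over their backs; the gripper's body (75 mm by 177 mm) begins 78 mm behind the grasp point.
Start: joints at [-1.293, 0.3, 1.521, -0, 1.321, -0.067], TCP at [0.186, -0.518, 0.205] pointing down, gripper open.
Joint ranges: [-3.03, 3.03], [-0.79, 2.21], [0.23, 2.52], [-1.04, 4.18], [0, 3.07], [-2.55, 2.55]. Speed limits (rad/s): [2.22, 2.22, 2.57, 3.14, 3.14, 3.14].

INTERFACE

Orientations are given as [roll, pitch, yaw] about the fixed x, y, z axes, in that order (R = Rz(yaw) Ry(pitch) Rx(roll)).
In Python, from station import ctrl, cams gives the robot as it stands. The module is installed in compiled form; this text tells all that it offers.
- The arm moves only by the tool arm_command, never from a script. Its argument "plan" is a list that holds one entry, the list of rows, each a list of 7 numbers: the shift along the tool's x, y, z in fractions of the full range, 1 being 600 mm, then the turn, a rotation vector about the tool's x, y, z in normalised numbers (1 is 2 rad), then the closure, from -1 (fully open) to 1 (shut). A call has 1 to 12 rows; each row is the pose to reach, as a shift and turn from the pose commanded when the call began, along the tool's axes at that moment; what a row does not reach only later rows make up. A row lasts 1/10 s, in which the tool goes at most 50 mm and 8.59 degrees, less where a joint would pass 70% of its speed; a pose out of reach is approached as far as the arm can. Shift and turn numbers lie between -1 and 1, and a call with a number outside is refused. A call with a gripper value outside its range is refused whole. The fingers move at their own pace and stop on an object; "squeeze" is the grip in N (left out, the last holds). Time passes only in rows, so rows that repeat a pose let the fingers close. It gives the time, the measured TCP pose, the force, the opening and the grip force at its end, in the units of the state.
- ctrl.get_obs(): the state, without advancing time (a new reading comes with each control period).
- cams.camera(name): name is "side" or "top" or "wrist"; returns (picture, depth): 420x560x3 uint8, blue, green, red; 420x560 float32, m along the optical axis (not along the pixel's ray), 0 where there is no reading.
- cams.camera_info(name): a dict with "fx", "fy", "cx", "cy" (pixels), "world_to_cam" (4x4, takes a point from world to camera coordinates). Camera axes: x right, y down, z forward; pixel columns grow to the right and rows downward; lengths in m; the calibration is good to about 2 mm. A picture is of the moment at which its call begins: read the wrist's pose just before it. camera_info takes no time and is no camera call; for the wrist camera it gives the pose at the moment of the call.
- ctrl.hand_in(): hands the job in; it is judged then, once.
The state is a dict: "time_s": time; "qpos": joint angles; "joint_vel": joint speeds; "tau": joint torques, N m; "ee_pos": TCP position; "eef_rot": TCP orientation; "force": force on the tool from outside, world axes, zero at the start; "moment": the same for the moment, N m; "grip_width": finger opening in m; "grip_force": force on a finger pad.
Only numpy, scipy, OpenCV 4.12 (cv2) and the standard library are available. Lean on these libraries where they do the work, as an engineer would, in place of code of your own. Each camera call takes 0.05 s, during which the arm holds its last target. There are 200 camera calls.

TASK

The infrared camera is parked lens-up in its dock and its lens is bare. Pick up the grey lens cap by its two orange sprung tabs, pinch them fully together, fit the cap into the lens's front rim until it is fully home, feeling your way and pressing only gently, and let go so that both tabs spring out under the rim and hold it. Leave the jar, the brass disc and the screwdriver where they are.

Things in the scene. Friction and masses are not known exactly. Their poses are not given: they have to be found in the camera images.
- camera: Infrared camera clamped lens-up in a fixed dock. Origin: centre of the dock's underside, on the bench; the lens axis is the vertical through it. Dock plate 130 x 130 x 18 mm, two clamp cheeks 68 mm high, white housing 88 x 88 mm up to 110 mm, then the round black lens with a silver front rim, 84 mm across. Delicate: more than 18 N on any part of it does damage.
- lens_mount (a point): Fixed foot of the lens, on its axis, 124 mm above the camera's origin. The stiff focus barrel above it was left anywhere in 13 mm of travel: the rim's top is 36 to 49 mm above this point, height not reported: feel or look. The rim's bore is 66 mm wide, square-edged; 9 mm down it widens to 76 mm (the undercut for the tabs); the glass is 19 mm below the rim's top. Any cap angle fits.
- cap: Round grey pinch cap, 64 g (varies), lying tabs up. Origin: centre of its underside, z up. Spigot 64 mm across, 16 mm high, lower edge chamfered 1.5 mm; above it a 76 mm flange, z 16 to 19 mm. Two orange finger grips stand on it up to z 37 mm, facing each other along y: each 22 mm wide (x), 6 mm thick, outer faces 42 mm apart released, 32 mm fully pinched.
- cap_flange (a point): Centre of the underside of the cap's flange, 16 mm above the cap's origin; it lies on the top of the lens rim when the cap is home. The spigot then stands 16 mm deep in the rim, with 1 mm of play all round. A cap standing on the rim, not entered, is 15 to 16 mm too high.
- tab_left (a joint): Inward travel of the tab on the cap's +y side: 0 released, 0.005 m fully pinched. Sprung outward: 8 N at 0, 16 N at 5 mm, so pinch with more than 16 N. It carries a square latch nose low on the spigot (z 1 to 5.5 mm, 14 mm wide), tip 36 mm from the axis released, 31 mm pinched: it passes the bore only if pinched over 3 mm, and lies 1.5 mm into the undercut when home.
- tab_right (a joint): The same for the tab on the cap's -y side.
- paste_jar: White jar with blue lid, 52 mm diameter, 55 mm high; origin under its centre. Leave alone.
- puck: Brass reference disc, 50 mm diameter, 30 mm high; origin under its centre. Leave alone.
- screwdriver: Yellow-handled screwdriver lying on the bench, about 200 mm long; origin near its middle. Leave alone.
Mind the look-alikes: they are no part of the job. Of the things that look like the cap, take the one that is farthest to the robot's right at the start.

How it is judged:
By the outcome, as a careful person would: the job done as asked, in the order asked, and still so for the second after the job is handed in, with the robot touching nothing.
It also fails if it takes over 58 s, if anything falls off the work surface, if the arm or the gripper's body presses on something with over 40 N, if the wrist force passes 120 N, or if a joint passes its speed limit or range.

## Working session

There is one attempt and no reset: what is moved stays moved. The work goes in short steps, Python scripts to look and compute and a tool call to move; the robot and the scene stay as the last step left them, time stands still between calls to the robot, and variables do not carry over. Pictures are saved under pics/ and viewed, at most 10 in all, crops included, and the job is handed in when it is done.

Besides the shell and the picture viewer there is one more tool, called after ">>>" as a command line: name --argument value ..., lists and objects as JSON in quotes. arm_command: Moves the arm, as the interface text tells. Its arguments: {"type":"object","properties":{"plan":{"type":"array"},"squeeze":{"type":"number"}},"required":["plan"]}

```bash
mkdir -p pics
cat > h.py <<'E'
import numpy as np, cv2
from station import ctrl, cams
def snap(n):
    i=cams.camera_info(n); p,d=cams.camera(n); return p,d,i
def cloud(d,i):
    v,u=np.indices(d.shape); z=d
    c=np.stack([(u-i['cx'])/i['fx']*z,(v-i['cy'])/i['fy']*z,z,np.ones_like(z)],-1)
    return (c@np.linalg.inv(i['world_to_cam']).T)[...,:3]
E
python3 - <<'E'
from h import *
o=ctrl.get_obs(); print({k:np.round(v,3) for k,v in o.items()})
for n in('top','side'):
    p,d,i=snap(n); cv2.imwrite(f'pics/{n}0.png',p); np.savez(f'{n}0.npz',p=p,d=d,w=cloud(d,i))
E
```

```text
{'time_s': np.float64(0.0), 'qpos': array([-1.293,  0.3  ,  1.522, -0.   ,  1.321, -0.067]), 'joint_vel': array([ 0.   , -0.   , -0.001, -0.001, -0.001,  0.   ]), 'tau': array([-2.0000e-03, -5.3180e+01, -3.5273e+01,  7.1000e-02,  2.4000e-02,
       -0.0000e+00]), 'ee_pos': array([ 0.186, -0.517,  0.205]), 'eef_rot': array([-3.14 , -0.   ,  0.345]), 'force': array([-0.018,  0.969, -0.639]), 'moment': array([-0.015, -0.019, -0.046]), 'grip_force': np.float64(0.0), 'grip_width': np.float64(0.094)}
```

View pics/top0.png

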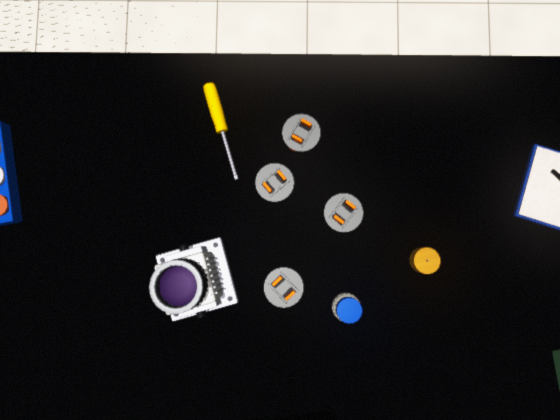

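View pics/side0.png

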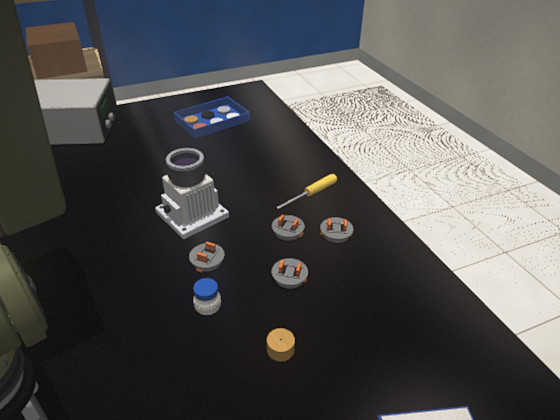

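The top view shows four caps, at about (302,132), (275,182), (344,212) and (284,287). The camera rim is at (178,287), the jar at (348,308) and the disc at (427,261). Next I convert these to world positions.

Run:
```python
from h import *
f=np.load('top0.npz'); w=f['w'];p=f['p'];d=f['d']
hsv=cv2.cvtColor(p,cv2.COLOR_BGR2HSV)
org=(hsv[...,0]>5)&(hsv[...,0]<20)&(hsv[...,1]>150)&(hsv[...,2]>120)
for u,v in[(302,132),(275,182),(344,212),(284,287)]:
    s=np.zeros(d.shape,bool); s[v-24:v+25,u-24:u+25]=1
    z=w[...,2]; fl=s&(z>.012)&(z<.045)&(d>0)
    P=w[fl][:,:2].astype(np.float32); c,r=cv2.minEnclosingCircle(P)
    o=w[s&org]; og=o[o[:,2]>.028][:,:2]
    cl=cv2.kmeans(og.astype(np.float32),2,None,(3,50,1e-5),5,cv2.KMEANS_PP_CENTERS)[2]
    e=cl[1]-cl[0]
    print(u,v,'c',np.round(c,4),'r',round(r,4),'med',np.median(P,0).round(4),'flz',np.median(w[fl][:,2]).round(4),'grips',cl.round(4).tolist(),'mid',cl.mean(0).round(4),np.linalg.norm(e).round(4),'ang',np.degrees(np.arctan2(e[1],e[0])).round(1),o[:,2].max().round(4))
for n in('top','side'):
    f=np.load(n+'0.npz');w=f['w'];z=w[...,2]
    s=(z>.150)&(z<.185)&(f['d']>0)
    if n=='side': s[:,260:]=0;s[:,:155]=0;s[:140]=0;s[240:]=0
    else: s[:230]=0; s[350:]=0;s[:,:120]=0;s[:,240:]=0
    P=w[s]; print(n,len(P),np.percentile(P[:,2],[5,25,50,75,95,99]).round(4))
    zt=np.percentile(P[:,2],90); Q=P[P[:,2]>zt-.004][:,:2]
    c,r=cv2.minEnclosingCircle(Q.astype(np.float32)); print(np.round(c,4),r,zt, np.median(Q,0))
for q in[(348,308),(427,261),(222,128),(230,160)]: print(q,np.load('top0.npz')['w'][q[1],q[0]].round(3))
```

```text
302 132 c [ 0.7777 -0.081 ] r 0.0382 med [ 0.777  -0.0809] flz 0.0197 grips [[0.7932999730110168, -0.08900000154972076], [0.7613000273704529, -0.0722000002861023]] mid [ 0.7773 -0.0806] 0.0361 ang 152.2 0.0401
275 182 c [ 0.6781 -0.03  ] r 0.0382 med [ 0.6781 -0.0298] flz 0.0196 grips [[0.6658999919891357, -0.016499999910593033], [0.6894999742507935, -0.04340000078082085]] mid [ 0.6777 -0.03  ] 0.0358 ang -48.7 0.0407
344 212 c [ 0.6204 -0.1638] r 0.038 med [ 0.62  -0.164] flz 0.0196 grips [[0.6348999738693237, -0.1746000051498413], [0.6061000227928162, -0.1526000052690506]] mid [ 0.6205 -0.1636] 0.0363 ang 142.7 0.0406
284 287 c [ 0.4761 -0.0499] r 0.0379 med [ 0.4763 -0.0501] flz 0.0192 grips [[0.4641000032424927, -0.06289999932050705], [0.49149999022483826, -0.03819999843835831]] mid [ 0.4778 -0.0505] 0.037 ang 42.1 0.8106
top 995 [0.1577 0.1632 0.1643 0.1652 0.1663 0.167 ]
[0.4894 0.1173] 0.041928958147764206 0.16596849929124358 [0.48940897 0.11650666]
side 564 [0.1514 0.1566 0.163  0.1655 0.1671 0.1682]
[0.4899 0.1173] 0.045636434108018875 0.16656797618423314 [0.48881171 0.11233257]
(348, 308) [ 0.445 -0.168  0.057]
(427, 261) [ 0.53  -0.321  0.029]
(222, 128) [0.783 0.074 0.025]
(230, 160) [0.722 0.058 0.016]
```

The rows are not in the units I measure in: shifts go in shares of 600 mm and turns go in shares of 2 rad. I convert before sending: 528 mm / 600 = 0.88, -186 mm / 600 = -0.31, -0.574 rad / 2 = -0.287.

>>> arm_command --plan '[[[0.88, -0.31, 0.0917, 0, 0, -0.287, -1], [0.88, -0.31, 0.0917, 0, 0, -0.287, -1], [0.88, -0.31, 0.0917, 0, 0, -0.287, -1], [0.88, -0.31, 0.0917, 0, 0, -0.287, -1], [0.88, -0.31, 0.0917, 0, 0, -0.287, -1], [0.88, -0.31, 0.0917, 0, 0, -0.287, -1], [0.88, -0.31, 0.0917, 0, 0, -0.287, -1], [0.88, -0.31, 0.0917, 0, 0, -0.287, -1], [0.88, -0.31, 0.0917, 0, 0, -0.287, -1], [0.88, -0.31, 0.0917, 0, 0, -0.287, -1], [0.88, -0.31, 0.0917, 0, 0, -0.287, -1], [0.88, -0.31, 0.0917, 0, 0, -0.287, -1]]]'

```text
time_s: 1.3
ee_pos: [0.6221, -0.1605, 0.1489]
eef_rot: [-3.14, 0.0, 0.922]
force: [-1.1, -0.2, 0.2]
grip_width: 0.0936
grip_force: 0.0
```

```bash
cat > w.py <<'E'
from h import *
import sys
o=ctrl.get_obs(); print(o['time_s'],o['ee_pos'].round(4),o['eef_rot'].round(4),o['force'].round(2),o['moment'].round(3),o['grip_width'],o['grip_force'])
p,d,i=snap('wrist'); n=sys.argv[1]; cv2.imwrite(f'pics/{n}.png',p); np.savez(n+'.npz',p=p,d=d,w=cloud(d,i))
E
python3 w.py w1
```

```text
1.3 [ 0.6221 -0.1605  0.1489] [-3.14    0.      0.9223] [-1.11 -0.25  0.22] [-0.021 -0.012  0.006] 0.09362968613959165 0.0
```

View pics/w1.png

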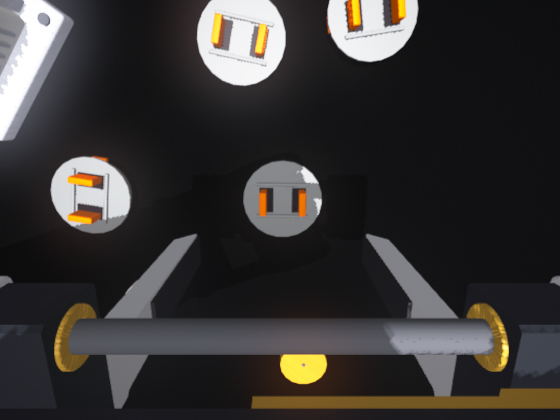

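The wrist view shows the target cap at about (283,199), between the open fingers, with its orange tabs at (264,202) and (302,202) lined up with the closing direction. I'll measure it from depth.

```bash
cat > m.py <<'E'
from h import *
import sys
f=np.load(sys.argv[1]+'.npz'); w=f['w'];p=f['p'];d=f['d'];z=w[...,2]
hsv=cv2.cvtColor(p,cv2.COLOR_BGR2HSV)
org=(hsv[...,0]>3)&(hsv[...,0]<22)&(hsv[...,1]>150)&(hsv[...,2]>100)
near=np.hypot(w[...,0]-.6204,w[...,1]+.1638)<.06
fl=near&(z>.012)&(z<.026); P=w[fl][:,:2]
c,r=cv2.minEnclosingCircle(P.astype(np.float32)); print('flange',np.round(c,4),r,np.median(z[fl]))
o=w[near&org&(z>.03)]; cl=cv2.kmeans(o[:,:2].astype(np.float32),2,None,(3,50,1e-5),5,cv2.KMEANS_PP_CENTERS)[2]
e=cl[1]-cl[0]; a=np.arctan2(e[1],e[0]); print('mid',cl.mean(0),np.linalg.norm(e),'ang',np.degrees(a),np.percentile(o[:,2],[50,99]))
ob=ctrl.get_obs(); y=ob['eef_rot'][2]; D=np.r_[c,0]-ob['ee_pos']
print(ob['ee_pos'],'tool shift',1e3*(D[0]*np.cos(y)+D[1]*np.sin(y)),1e3*(D[0]*np.sin(y)-D[1]*np.cos(y)),-1e3*D[2],'yaw err deg',(np.degrees(a-y)+90+90)%180-90)
E
python3 m.py w1
```

```text
flange [ 0.6211 -0.1633] 0.03803565725684166 0.01969651757539531
mid [ 0.63075703 -0.13956961] 0.0757397 ang -39.307526 [0.2728081  0.27593183]
[ 0.62180231 -0.16093496  0.14892668] tool shift -2.2738418780176026 0.8342736830103855 148.92667763056872 yaw err deg -2.1535716035223516
```

Scaled: 60 mm / 600 = 0.1.

>>> arm_command --plan '[[[0, 0, 0.1, 0, 0, 0, -1], [0, 0, 0.1, 0, 0, 0, -1], [0, 0, 0.1, 0, 0, 0, -1], [0, 0, 0.1, 0, 0, 0, -1], [0, 0, 0.1, 0, 0, 0, -1]]]'

```text
time_s: 1.85
ee_pos: [0.6206, -0.1648, 0.0927]
eef_rot: [3.139, -0.001, 0.918]
force: [0.0, -0.2, 1.1]
grip_width: 0.0942
grip_force: 0.0
```

```bash
sed -i 's/org&(z>.03)/org\&(z>.03)\&(z<.045)/' m.py; python3 w.py w2; python3 m.py w2; python3 m.py w1|sed -n 2p
```

```text
1.85 [ 0.6206 -0.1648  0.0927] [ 3.1388e+00 -1.0000e-03  9.1810e-01] [ 0.02 -0.16  1.07] [-0.028 -0.034  0.001] 0.09424075550280823 0.0
flange [ 0.621  -0.1632] 0.03821704164147377 0.019695453927795897
mid [ 0.6220962  -0.16245557] 0.035604414 ang 142.6346 [0.0374759  0.03931313]
[ 0.62048266 -0.16468345  0.09238656] tool shift 1.5352294468003203 -0.46002470309791293 92.38655944558475 yaw err deg 0.017639707035414176
mid [ 0.6222321  -0.16223316] 0.0355302 ang -37.302376 [0.03741161 0.03913394]
```

>>> arm_command --plan '[[[0.0025, -0.0008, 0.0667, 0, 0, 0, -1], [0.0025, -0.0008, 0.0917, 0, 0, 0, -1], [0.0025, -0.0008, 0.1067, 0, 0, 0, -1], [0.0025, -0.0008, 0.1133, 0, 0, 0, -1], [0.0025, -0.0008, 0.1133, 0, 0, 0, -1], [0.0025, -0.0008, 0.1133, 0, 0, 0, -1], [0.0025, -0.0008, 0.1133, 0, 0, 0, -1], [0.0025, -0.0008, 0.1133, 0, 0, 0, -1]]]' --squeeze 30

```text
time_s: 2.7
ee_pos: [0.6207, -0.1627, 0.0231]
eef_rot: [3.141, -0.0, 0.919]
force: [0.5, 0.2, 0.2]
grip_width: 0.0936
grip_force: 0.0
```

Clear of the flange and centred. Close gradually, with a firm grip.

Scaled: 0.5 mm / 600 = 0.0008.

>>> arm_command --plan '[[[0, 0, 0.0008, 0, 0, 0, 0.1], [0, 0, 0.0008, 0, 0, 0, 0.1], [0, 0, 0.0008, 0, 0, 0, 0.3], [0, 0, 0.0008, 0, 0, 0, 0.5], [0, 0, 0.0008, 0, 0, 0, 1], [0, 0, 0.0008, 0, 0, 0, 1], [0, 0, 0.0008, 0, 0, 0, 1], [0, 0, 0.0008, 0, 0, 0, 1], [0, 0, 0.0008, 0, 0, 0, 1], [0, 0, 0.0008, 0, 0, 0, 1], [0, 0, 0.0008, 0, 0, 0, 1], [0, 0, 0.0008, 0, 0, 0, 1]]]'

```text
time_s: 3.9
ee_pos: [0.6206, -0.1626, 0.0222]
eef_rot: [3.141, -0.0, 0.919]
force: [-1.8, 1.0, 6.9]
grip_width: 0.0307
grip_force: 30.0
```

Scaled: -218 mm / 600 = -0.3633, -190 mm / 600 = -0.3167.

>>> arm_command --plan '[[[0, 0, -0.0167, 0, 0, 0, 1], [0, 0, -0.05, 0, 0, 0, 1], [0, 0, -0.1167, 0, 0, 0, 1], [0, 0, -0.1833, 0, 0, 0, 1], [0, 0, -0.25, 0, 0, 0, 1], [0, 0, -0.3167, 0, 0, 0, 1], [0, 0, -0.3633, 0, 0, 0, 1], [0, 0, -0.3633, 0, 0, 0, 1], [0, 0, -0.3633, 0, 0, 0, 1], [0, 0, -0.3633, 0, 0, 0, 1]]]'

```text
time_s: 4.9
ee_pos: [0.62, -0.1625, 0.2384]
eef_rot: [-3.139, 0.001, 0.919]
force: [-0.1, 0.8, -1.1]
grip_width: 0.0311
grip_force: 30.0
```

```bash
python3 w.py w3
python3 - <<'E'
from h import *
o=ctrl.get_obs();y=o['eef_rot'][2];D=np.array([.4895,.117])-o['ee_pos'][:2]
print('to rim',1e3*(D[0]*np.cos(y)+D[1]*np.sin(y)),1e3*(D[0]*np.sin(y)-D[1]*np.cos(y)),o['qpos'])
E
```

```text
4.9 [ 0.62   -0.1625  0.2384] [-3.1392e+00  8.0000e-04  9.1870e-01] [-0.08  0.81 -1.1 ] [-0.063  0.009 -0.035] 0.03107628535386197 29.990671277046204
to rim 142.93689141793837 -273.3230172949248 [-3.13411375e-01  4.90046955e-01  1.18337125e+00  1.22862827e-05
  1.47078958e+00  3.38614219e-01]
```

View pics/w3.png

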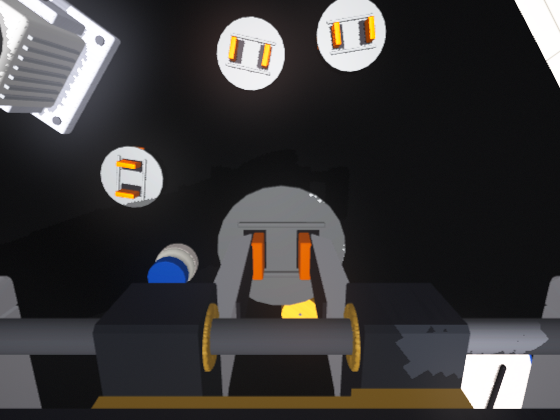

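The cap is held level, with its flange centred near (281,245). Next I move sideways so the rim comes into the wrist view, and measure both with the same camera.

Scaled: -273 mm / 600 = -0.455, -260 mm / 600 = -0.4333.

>>> arm_command --plan '[[[0, -0.075, 0, 0, 0, 0, 1], [0, -0.15, 0, 0, 0, 0, 1], [0, -0.225, 0, 0, 0, 0, 1], [0, -0.3, 0, 0, 0, 0, 1], [0, -0.375, 0, 0, 0, 0, 1], [0, -0.4333, 0, 0, 0, 0, 1], [0, -0.455, 0, 0, 0, 0, 1], [0, -0.455, 0, 0, 0, 0, 1], [0, -0.455, 0, 0, 0, 0, 1], [0, -0.455, 0, 0, 0, 0, 1], [0, -0.455, 0, 0, 0, 0, 1]]]'

```text
time_s: 6.05
ee_pos: [0.404, 0.0025, 0.2396]
eef_rot: [-3.141, 0.001, 0.918]
force: [-0.0, -0.5, -0.4]
grip_width: 0.0308
grip_force: 30.0
```

```bash
python3 w.py w4
cat > fit.py <<'E'
from h import *
import sys
from scipy.optimize import least_squares
def circ(P,r):
    def edge(c):
        return np.hypot(*(P-c[:2]).T)-c[2]
    s=least_squares(edge,np.r_[P.mean(0),r],loss='soft_l1',f_scale=.0005); return s.x
def sect(Q,n=72):
    c=Q.mean(0); 
    for _ in range(4):
        a=np.arctan2(*(Q-c).T[::-1]); r=np.hypot(*(Q-c).T); k=((a+np.pi)/2/np.pi*n).astype(int)
        yield k,r
f=np.load(sys.argv[1]+'.npz'); w=f['w']; d=f['d']
o=ctrl.get_obs(); T=o['ee_pos']; y=o['eef_rot'][2]
tx=np.array([np.cos(y),np.sin(y)]); ty=np.array([np.sin(y),-np.cos(y)])
L=np.stack([(w[...,:2]-T[:2])@tx,(w[...,:2]-T[:2])@ty,w[...,2]-T[2]],-1)*1e3
for name,c0,R,sel in[('cap',(0,0),38,(np.abs(L[...,2])<7)&(np.hypot(L[...,0],L[...,1])<45)),('rim',(143,0),42,(w[...,2]>.155)&(w[...,2]<.175)&(np.hypot(L[...,0]-143,L[...,1])<50))]:
    if name=='cap': sel&=(d>0)
    Z=L[sel]; print(name,len(Z),'z',np.percentile(Z[:,2]+T[2]*1e3,[5,50,95]).round(2))
    zm=np.median(Z[:,2]); Q=Z[np.abs(Z[:,2]-zm)<2]
    A=np.c_[Q[:,:2],np.ones(len(Q))]; print(' plane slope deg',np.degrees(np.linalg.lstsq(A,Q[:,2],rcond=None)[0][:2]).round(2))
    c=np.array(c0,float)
    for _ in range(6):
        a=np.arctan2(Q[:,1]-c[1],Q[:,0]-c[0]); r=np.hypot(*(Q[:,:2]-c).T); k=((a+np.pi)/2/np.pi*90).astype(int)
        E=np.array([Q[k==j][r[k==j].argmax(),:2] for j in np.unique(k)]); E=E[(np.hypot(*(E-c).T)>R-5)]
        if name=='cap': E=E[(E[:,0]>4)]
        s=least_squares(lambda x:np.hypot(*(E-x[:2]).T)-x[2],[*c,R],loss='soft_l1',f_scale=.5).x; c=s[:2]
        s2=least_squares(lambda x:np.hypot(*(E-x).T)-(R),c,loss='soft_l1',f_scale=.5).x
    print(' centre',s.round(2),'fixedR',s2.round(2),len(E))
print(T)
E
python3 fit.py w4
```

```text
6.05 [0.404  0.0025 0.2396] [-3.1408e+00  5.0000e-04  9.1800e-01] [-0.04 -0.48 -0.44] [-0.005 -0.002 -0.014] 0.030828320079457894 29.990694522857666
cap 8425 z [235.92 237.04 239.72]
 plane slope deg [-0.   -0.01]
 centre [ 0.06  0.5  37.52] fixedR [-0.54  0.49] 42
rim 2756 z [162.79 165.2  166.55]
 plane slope deg [0.03 0.03]
 centre [143.98  -1.99  41.43] fixedR [144.69  -2.01] 52
[0.40386349 0.00258698 0.23959253]
```

View pics/w4.png

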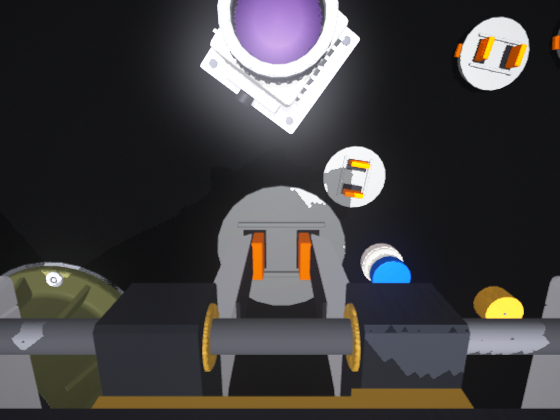

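The rim is at the top of the frame, about (277,18), and is cut off. Backing up 45 mm should show all of it.

Scaled: -45 mm / 600 = -0.075, -25 mm / 600 = -0.0417.

>>> arm_command --plan '[[[-0.0417, 0, 0, 0, 0, 0, 1], [-0.075, 0, 0, 0, 0, 0, 1], [-0.075, 0, 0, 0, 0, 0, 1], [-0.075, 0, 0, 0, 0, 0, 1], [-0.075, 0, 0, 0, 0, 0, 1], [-0.075, 0, 0, 0, 0, 0, 1]]]'

```text
time_s: 6.7
ee_pos: [0.3765, -0.0324, 0.2398]
eef_rot: [-3.141, 0.0, 0.919]
force: [-0.1, -1.2, -0.1]
grip_width: 0.0306
grip_force: 30.0
```

```bash
sed -i "s/(143,0)/(188,-2)/; s/-143,/-188,/" fit.py; python3 w.py w5; python3 fit.py w5
python3 - <<'E'
from h import *
i=cams.camera_info('wrist'); print(np.linalg.inv(i['world_to_cam'])[:3].round(3)); print(i['fx'],i['cx'])
p=np.load('w5.npz')['p']; cv2.imwrite('pics/w5c.png',cv2.resize(p[0:180,180:400],None,fx=3.4,fy=3.3))
E
```

```text
6.7 [ 0.3765 -0.0324  0.2398] [-3.1413e+00  1.0000e-04  9.1930e-01] [-0.12 -1.17 -0.15] [ 0.015 -0.08   0.008] 0.03057148594626611 29.990848302841187
cap 8420 z [236.25 237.32 239.9 ]
 plane slope deg [0.01 0.02]
 centre [3.000e-02 3.900e-01 3.754e+01] fixedR [-0.54  0.39] 42
rim 628 z [155.58 164.39 166.32]
 plane slope deg [ 7.71 -0.32]
 centre [187.15  -1.29  40.45] fixedR [188.77  -1.29] 16
[ 0.37640796 -0.03239405  0.23985228]
[[ 0.796 -0.586 -0.155  0.423]
 [-0.606 -0.769 -0.204  0.027]
 [ 0.     0.257 -0.967  0.42 ]]
331.9003663077716 280.9354063742665
```

View pics/w5c.png

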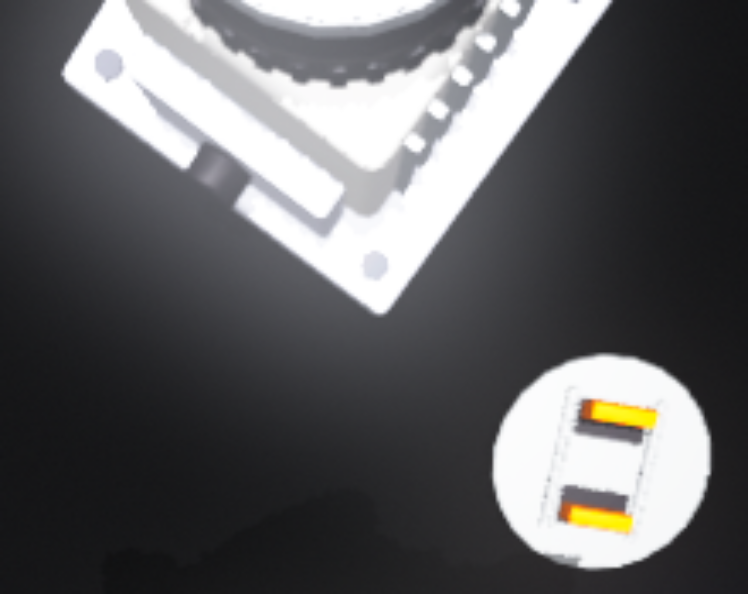

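I moved the wrong way: the view looks back towards the tool, so I go forward and put the rim about 95 mm ahead.

Scaled: 95 mm / 600 = 0.1583, 92 mm / 600 = 0.1533.

>>> arm_command --plan '[[[0.0667, 0, 0, 0, 0, 0, 1], [0.125, 0, 0, 0, 0, 0, 1], [0.1533, 0, 0, 0, 0, 0, 1], [0.1583, 0, 0, 0, 0, 0, 1], [0.1583, 0, 0, 0, 0, 0, 1], [0.1583, 0, 0, 0, 0, 0, 1], [0.1583, 0, 0, 0, 0, 0, 1]]]'

```text
time_s: 7.45
ee_pos: [0.4335, 0.0422, 0.2401]
eef_rot: [3.141, -0.0, 0.918]
force: [1.0, 0.1, -1.0]
grip_width: 0.0308
grip_force: 30.0
```

```bash
sed -i "s/(188,-2)/(94,-2)/; s/-188,/-94,/" fit.py; python3 w.py w6; python3 fit.py w6
python3 - <<'E'
from h import *
p=np.load('w6.npz')['p']; cv2.imwrite('pics/w6c.png',cv2.resize(p[0:300,120:440],None,fx=2,fy=2))
E
```

```text
7.45 [0.4335 0.0422 0.2401] [ 3.1414e+00 -1.0000e-04  9.1790e-01] [ 1.01  0.08 -1.02] [-0.042 -0.066 -0.06 ] 0.03079892910958217 29.990764260292053
cap 8424 z [236.46 237.57 240.23]
 plane slope deg [0.03 0.02]
 centre [1.00e-02 3.20e-01 3.75e+01] fixedR [-0.62  0.31] 42
rim 4411 z [162.44 165.2  166.44]
 plane slope deg [0.   0.04]
 centre [94.74 -1.53 41.52] fixedR [94.74 -1.52] 90
[0.43357433 0.04221971 0.24013208]
```

View pics/w6c.png

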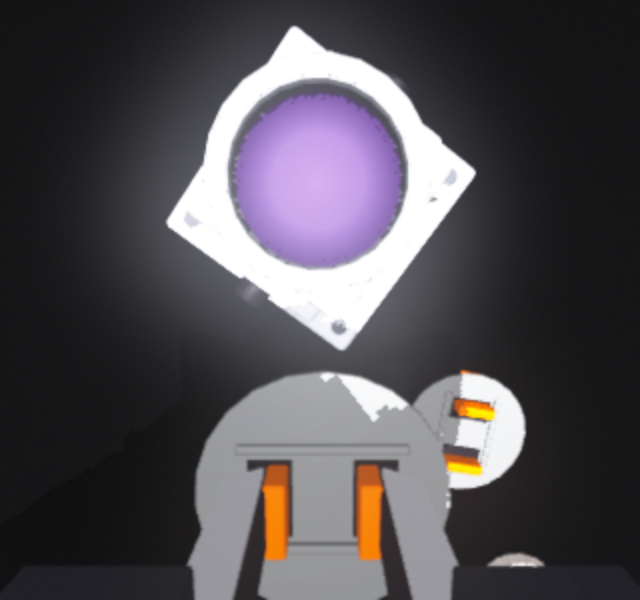

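The whole rim is visible, centred at crop (318,175), with its top at z≈165 mm. Measured from the same view, the cap centre is about 94.7 mm (x) and -1.9 mm (y) from the rim axis.

Scaled: 94.5 mm / 600 = 0.1575, -1.9 mm / 600 = -0.0032.

>>> arm_command --plan '[[[0.0667, -0.0017, 0, 0, 0, 0, 1], [0.125, -0.0025, 0, 0, 0, 0, 1], [0.1517, -0.0032, 0, 0, 0, 0, 1], [0.1575, -0.0032, 0.0167, 0, 0, 0, 1], [0.1575, -0.0032, 0.0417, 0, 0, 0, 1], [0.1575, -0.0032, 0.0583, 0, 0, 0, 1], [0.1575, -0.0032, 0.0667, 0, 0, 0, 1], [0.1575, -0.0032, 0.0667, 0, 0, 0, 1], [0.1575, -0.0032, 0.0667, 0, 0, 0, 1], [0.1575, -0.0032, 0.0667, 0, 0, 0, 1], [0.1575, -0.0032, 0.0667, 0, 0, 0, 1]]]'

```text
time_s: 8.6
ee_pos: [0.4898, 0.119, 0.2004]
eef_rot: [3.141, -0.001, 0.919]
force: [0.4, 0.0, -0.5]
grip_width: 0.0308
grip_force: 30.0
```

```bash
cat > s.py <<'E'
from h import *
o=ctrl.get_obs();y=o['eef_rot'][2];D=np.array([.4896,.1185])-o['ee_pos'][:2]
print(o['ee_pos'].round(4),o['eef_rot'].round(4),'F',o['force'].round(2),'M',o['moment'].round(3),'err tool mm',1e3*(D[0]*np.cos(y)+D[1]*np.sin(y)),1e3*(D[0]*np.sin(y)-D[1]*np.cos(y)))
E
python3 s.py
```

```text
[0.4898 0.119  0.2004] [ 3.1411e+00 -6.0000e-04  9.1870e-01] F [ 0.35  0.02 -0.51] M [-0.051  0.003 -0.02 ] err tool mm -0.5268064518636306 0.19567597556046878
```

Scaled: 11 mm / 600 = 0.0183, 10 mm / 600 = 0.0167.

>>> arm_command --plan '[[[-0.0008, 0.0003, 0.0067, 0, 0, 0, 1], [-0.0008, 0.0003, 0.0133, 0, 0, 0, 1], [-0.0008, 0.0003, 0.0167, 0, 0, 0, 1], [-0.0008, 0.0003, 0.0183, 0, 0, 0, 1], [-0.0008, 0.0003, 0.0183, 0, 0, 0, 1], [-0.0008, 0.0003, 0.0183, 0, 0, 0, 1]]]'

```text
time_s: 9.2
ee_pos: [0.4896, 0.1185, 0.189]
eef_rot: [3.141, -0.0, 0.919]
force: [0.1, 0.0, -0.6]
grip_width: 0.0305
grip_force: 30.0
```

Scaled: 2 mm / 600 = 0.0033, 1.5 mm / 600 = 0.0025.

>>> arm_command --plan '[[[0, 0, 0.0008, 0, 0, 0, 1], [0, 0, 0.0017, 0, 0, 0, 1], [0, 0, 0.0025, 0, 0, 0, 1], [0, 0, 0.0033, 0, 0, 0, 1], [0, 0, 0.0033, 0, 0, 0, 1]]]'

```text
time_s: 9.7
ee_pos: [0.4895, 0.1185, 0.1869]
eef_rot: [-3.142, 0.0, 0.919]
force: [0.7, -0.1, -1.4]
grip_width: 0.0309
grip_force: 30.0
```

```bash
python3 s.py
```

```text
[0.4895 0.1185 0.1869] [-3.1415e+00  1.0000e-04  9.1880e-01] F [ 0.69 -0.08 -1.41] M [ 0.007 -0.065 -0.03 ] err tool mm 0.057605701416196094 0.1400846611444135
```

Tracking is accurate to about 0.1 mm. Continue in small steps.

>>> arm_command --plan '[[[0, 0, 0.0008, 0, 0, 0, 1], [0, 0, 0.0017, 0, 0, 0, 1], [0, 0, 0.0025, 0, 0, 0, 1], [0, 0, 0.0025, 0, 0, 0, 1]]]'

```text
time_s: 10.1
ee_pos: [0.4895, 0.1185, 0.1854]
eef_rot: [-3.142, 0.0, 0.919]
force: [0.6, 0.3, -1.4]
grip_width: 0.0307
grip_force: 30.0
```

Scaled: 1 mm / 600 = 0.0017, 0.5 mm / 600 = 0.0008.

>>> arm_command --plan '[[[0, 0, 0.0008, 0, 0, 0, 1], [0, 0, 0.0017, 0, 0, 0, 1], [0, 0, 0.0017, 0, 0, 0, 1]]]'

```text
time_s: 10.4
ee_pos: [0.4895, 0.1185, 0.1844]
eef_rot: [-3.142, 0.0, 0.919]
force: [0.1, 0.1, -1.1]
grip_width: 0.031
grip_force: 30.0
```

```bash
python3 s.py
```

```text
[0.4895 0.1185 0.1844] [-3.1415e+00  1.0000e-04  9.1880e-01] F [ 0.05  0.14 -1.07] M [-0.032 -0.031  0.056] err tool mm 0.059155092964504205 0.12637760061831765
```

Scaled: 2 mm / 600 = 0.0033, 1.5 mm / 600 = 0.0025.

>>> arm_command --plan '[[[0, 0, 0.0008, 0, 0, 0, 1], [0, 0, 0.0017, 0, 0, 0, 1], [0, 0, 0.0025, 0, 0, 0, 1], [0, 0, 0.0033, 0, 0, 0, 1], [0, 0, 0.0033, 0, 0, 0, 1]]]'

```text
time_s: 10.9
ee_pos: [0.4895, 0.1185, 0.1824]
eef_rot: [-3.142, 0.0, 0.919]
force: [0.4, 0.8, 0.5]
grip_width: 0.0308
grip_force: 30.0
```

>>> arm_command --plan '[[[0, 0, 0.0008, 0, 0, 0, 1], [0, 0, 0.0017, 0, 0, 0, 1], [0, 0, 0.0025, 0, 0, 0, 1], [0, 0, 0.0033, 0, 0, 0, 1], [0, 0, 0.0033, 0, 0, 0, 1]]]'

```text
time_s: 11.4
ee_pos: [0.4894, 0.1185, 0.1804]
eef_rot: [-3.141, 0.0, 0.919]
force: [-0.2, 0.3, -1.0]
grip_width: 0.0306
grip_force: 30.0
```

Scaled: 2 mm / 600 = 0.0033, 1.5 mm / 600 = 0.0025.

>>> arm_command --plan '[[[0, 0, 0.0008, 0, 0, 0, 1], [0, 0, 0.0017, 0, 0, 0, 1], [0, 0, 0.0025, 0, 0, 0, 1], [0, 0, 0.0033, 0, 0, 0, 1], [0, 0, 0.0033, 0, 0, 0, 1]]]'

```text
time_s: 11.9
ee_pos: [0.4895, 0.1185, 0.1784]
eef_rot: [-3.142, 0.0, 0.919]
force: [0.4, 0.1, 0.5]
grip_width: 0.0312
grip_force: 30.0
```

Entered freely. Home is expected at TCP z≈0.171.

Scaled: 4 mm / 600 = 0.0067, 3.5 mm / 600 = 0.0058.

>>> arm_command --plan '[[[0, 0, 0.0008, 0, 0, 0, 1], [0, 0, 0.0017, 0, 0, 0, 1], [0, 0, 0.0025, 0, 0, 0, 1], [0, 0, 0.0033, 0, 0, 0, 1], [0, 0, 0.0042, 0, 0, 0, 1], [0, 0, 0.005, 0, 0, 0, 1], [0, 0, 0.0058, 0, 0, 0, 1], [0, 0, 0.0067, 0, 0, 0, 1], [0, 0, 0.0067, 0, 0, 0, 1]]]'

```text
time_s: 12.8
ee_pos: [0.4895, 0.1185, 0.1744]
eef_rot: [-3.142, 0.0, 0.919]
force: [0.7, 0.5, -1.3]
grip_width: 0.0307
grip_force: 30.0
```

Scaled: 1.5 mm / 600 = 0.0025, 1.2 mm / 600 = 0.002.

>>> arm_command --plan '[[[0, 0, 0.0007, 0, 0, 0, 1], [0, 0, 0.0013, 0, 0, 0, 1], [0, 0, 0.002, 0, 0, 0, 1], [0, 0, 0.0025, 0, 0, 0, 1], [0, 0, 0.0025, 0, 0, 0, 1]]]'

```text
time_s: 13.3
ee_pos: [0.4895, 0.1185, 0.1729]
eef_rot: [-3.141, 0.0, 0.919]
force: [-0.0, -0.0, -1.0]
grip_width: 0.0308
grip_force: 30.0
```

Scaled: 0.9 mm / 600 = 0.0015, 0.6 mm / 600 = 0.001.

>>> arm_command --plan '[[[0, 0, 0.0005, 0, 0, 0, 1], [0, 0, 0.001, 0, 0, 0, 1], [0, 0, 0.0015, 0, 0, 0, 1], [0, 0, 0.0015, 0, 0, 0, 1]]]'

```text
time_s: 13.7
ee_pos: [0.4895, 0.1185, 0.172]
eef_rot: [-3.142, 0.0, 0.919]
force: [0.7, -0.1, -0.4]
grip_width: 0.0307
grip_force: 30.0
```

Scaled: 0.6 mm / 600 = 0.001, 0.3 mm / 600 = 0.0005.

>>> arm_command --plan '[[[0, 0, 0.0005, 0, 0, 0, 1], [0, 0, 0.001, 0, 0, 0, 1], [0, 0, 0.001, 0, 0, 0, 1]]]'

```text
time_s: 14.0
ee_pos: [0.4895, 0.1185, 0.1714]
eef_rot: [-3.142, 0.0, 0.919]
force: [-0.3, 0.0, -1.8]
grip_width: 0.031
grip_force: 30.0
```

Scaled: 0.4 mm / 600 = 0.0007, 0.2 mm / 600 = 0.0003.

>>> arm_command --plan '[[[0, 0, 0.0003, 0, 0, 0, 1], [0, 0, 0.0007, 0, 0, 0, 1], [0, 0, 0.0007, 0, 0, 0, 1]]]'

```text
time_s: 14.3
ee_pos: [0.4895, 0.1185, 0.1711]
eef_rot: [3.142, -0.0, 0.919]
force: [0.0, 0.4, -1.0]
grip_width: 0.0306
grip_force: 30.0
```

Scaled: 0.4 mm / 600 = 0.0007, 0.2 mm / 600 = 0.0003.

>>> arm_command --plan '[[[0, 0, 0.0003, 0, 0, 0, 1], [0, 0, 0.0007, 0, 0, 0, 1], [0, 0, 0.0007, 0, 0, 0, 1]]]'

```text
time_s: 14.6
ee_pos: [0.4895, 0.1186, 0.171]
eef_rot: [3.141, -0.0, 0.919]
force: [-2.9, -0.3, 5.2]
grip_width: 0.0309
grip_force: 30.0
```

>>> arm_command --plan '[[[0, 0, 0.0003, 0, 0, 0, 1], [0, 0, 0.0007, 0, 0, 0, 1], [0, 0, 0.0007, 0, 0, 0, 1]]]'

```text
time_s: 14.9
ee_pos: [0.4896, 0.1186, 0.171]
eef_rot: [3.141, -0.001, 0.919]
force: [-4.1, -0.4, 9.0]
grip_width: 0.0311
grip_force: 30.1
```

Firm stop at z=0.171 m, the predicted home height. I ease off slightly and release.

Scaled: -0.3 mm / 600 = -0.0005.

>>> arm_command --plan '[[[0, 0, -0.0005, 0, 0, 0, 1], [0, 0, -0.0005, 0, 0, 0, 1], [0, 0, -0.0005, 0, 0, 0, 0.2], [0, 0, -0.0005, 0, 0, 0, 0], [0, 0, -0.0005, 0, 0, 0, -0.3], [0, 0, -0.0005, 0, 0, 0, -0.3], [0, 0, -0.0005, 0, 0, 0, -0.3], [0, 0, -0.0005, 0, 0, 0, -0.3]]]'

```text
time_s: 15.7
ee_pos: [0.4895, 0.1185, 0.1704]
eef_rot: [-3.141, 0.0, 0.919]
force: [-0.4, -0.0, 0.5]
grip_width: 0.061
grip_force: 0.0
```

```bash
python3 s.py; python3 w.py w7
python3 - <<'E'
from h import *
p=np.load('w7.npz')['p']; cv2.imwrite('pics/w7c.png',cv2.resize(p[150:350,150:410],None,fx=3,fy=3))
E
```

```text
[0.4895 0.1185 0.1704] [-3.1414e+00  2.0000e-04  9.1880e-01] F [-0.37 -0.01  0.5 ] M [-0.028  0.012  0.029] err tool mm 0.06505776754527033 0.1306502658250311
15.7 [0.4895 0.1185 0.1704] [-3.1414e+00  2.0000e-04  9.1880e-01] [-0.37 -0.01  0.5 ] [-0.028  0.012  0.029] 0.060993241844153445 0.0
```

View pics/w7c.png

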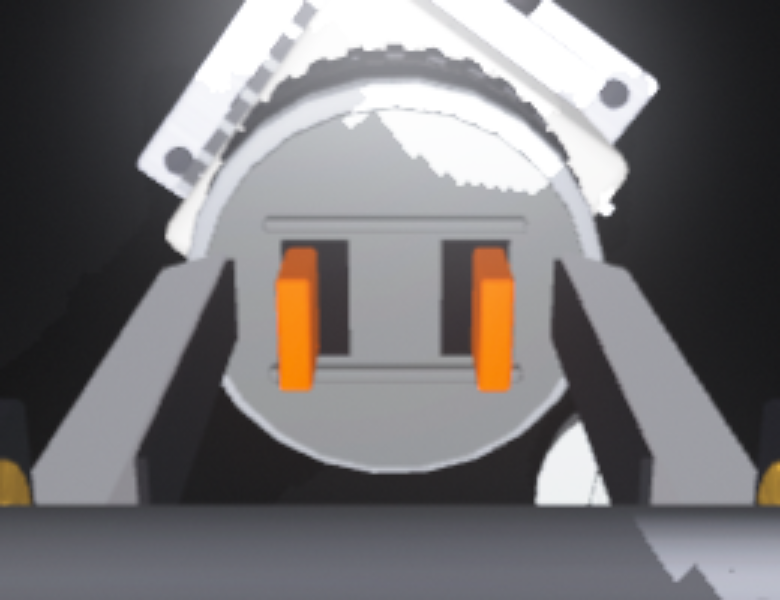

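Both tabs (crop x 277–317 and 473–513) have sprung out to full width, and the cap sits flat and concentric on the rim. I retreat and check from depth.

Scaled: -100 mm / 600 = -0.1667, -90 mm / 600 = -0.15.

>>> arm_command --plan '[[[0, 0, -0.0167, 0, 0, 0, -0.3], [0, 0, -0.05, 0, 0, 0, -0.3], [0, 0, -0.1, 0, 0, 0, -0.3], [0, 0, -0.15, 0, 0, 0, -0.3], [0, 0, -0.1667, 0, 0, 0, -0.3], [0, 0, -0.1667, 0, 0, 0, -0.3], [0, 0, -0.1667, 0, 0, 0, -0.3], [0, 0, -0.1667, 0, 0, 0, -0.3]]]'

```text
time_s: 16.55
ee_pos: [0.4891, 0.1185, 0.2691]
eef_rot: [-3.14, 0.002, 0.919]
force: [0.7, -0.2, -0.7]
grip_width: 0.0612
grip_force: 0.0
```

```bash
python3 w.py w8
python3 - <<'E'
from h import *
f=np.load('w8.npz');w=f['w'];p=f['p'];z=w[...,2]
r=np.hypot(w[...,0]-.4896,w[...,1]-.1185)
s=(z>.155)&(z<.2)
print('flange z',np.median(z[s&(r>26)&(r<36)]),'rim z',np.median(z[s&(r>39.2)&(r<41.5)]))
a=s&(r>26)&(r<36)&(abs(z-.184)<.004); A=np.c_[w[a][:,:2],np.ones(a.sum())]
print('tilt',np.degrees(np.linalg.lstsq(A,z[a],rcond=None)[0][:2]))
g=w[(z>.198)&(z<.206)&(r<30)]; y=.9188; t=g[:,0]*np.sin(y)-g[:,1]*np.cos(y); t0=.4896*np.sin(y)-.1185*np.cos(y)
print('grip extents mm',1e3*np.percentile(t-t0,[1,99]))
E
```

```text
16.55 [0.4891 0.1185 0.2691] [-3.140e+00  1.700e-03  9.189e-01] [ 0.67 -0.2  -0.72] [-0.019 -0.035  0.04 ] 0.0612290512360905 0.0
flange z nan rim z nan
tilt [0. 0.]
  return _methods._mean(a, axis=axis, dtype=dtype,
  ret = ret.dtype.type(ret / rcount)
Traceback (most recent call last):
IndexError: index -1 is out of bounds for axis 0 with size 0
```

From here the gripper body hides the cap. Moving back 90 mm should show it.

Scaled: -90 mm / 600 = -0.15, -75 mm / 600 = -0.125.

>>> arm_command --plan '[[[-0.0667, 0, 0, 0, 0, 0, -0.3], [-0.125, 0, 0, 0, 0, 0, -0.3], [-0.15, 0, 0, 0, 0, 0, -0.3], [-0.15, 0, 0, 0, 0, 0, -0.3], [-0.15, 0, 0, 0, 0, 0, -0.3], [-0.15, 0, 0, 0, 0, 0, -0.3]]]'

```text
time_s: 17.2
ee_pos: [0.4354, 0.0476, 0.2703]
eef_rot: [-3.141, 0.0, 0.919]
force: [-0.1, 1.2, -0.7]
grip_width: 0.0613
grip_force: 0.0
```

```bash
python3 w.py w9
python3 - <<'E'
from h import *
f=np.load('w9.npz');w=f['w'];p=f['p'];z=w[...,2]
r=np.hypot(w[...,0]-.4896,w[...,1]-.1185)
s=(z>.155)&(z<.21)
for a,b in[(26,36),(39.2,41.5)]:
    q=w[s&(r>a/1e3)&(r<b/1e3)]; print(len(q),np.percentile(q[:,2],[5,50,95]) if len(q) else '')
a=s&(r>.026)&(r<.036)&(abs(z-.184)<.004)
if a.sum(): print('tilt',np.degrees(np.linalg.lstsq(np.c_[w[a][:,:2],np.ones(a.sum())],z[a],rcond=None)[0][:2]))
g=w[(z>.198)&(z<.208)&(r<.03)]; y=.9188; t=g[:,0]*np.sin(y)-g[:,1]*np.cos(y)-(.4896*np.sin(y)-.1185*np.cos(y))
if len(g): print('grips mm',1e3*np.percentile(t,[1,99]),np.median(g[:,2]))
cv2.imwrite('pics/w9.png',p)
E
```

```text
17.2 [0.4354 0.0476 0.2703] [-3.1412e+00  1.0000e-04  9.1940e-01] [-0.09  1.18 -0.71] [-0.055 -0.03  -0.052] 0.06128624828684872 0.0
3100 [0.16721957 0.16844895 0.16981384]
827 [0.16391267 0.1651777  0.16633732]
```

View pics/w9.png

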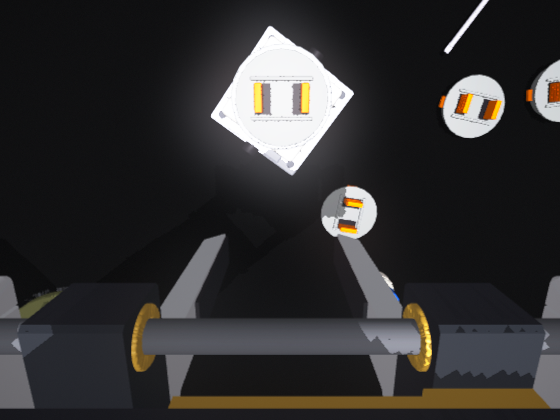

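The cap is seated on the rim at (281,98). Its flange top is 3.3 mm above the rim, which matches the 3 mm flange. I check the tab spread, then hand in.

Run:
```python
from h import *
w=np.load('w9.npz')['w'];z=w[...,2];r=np.hypot(w[...,0]-.4896,w[...,1]-.1185)
g=w[(z>.182)&(z<.192)&(r<.03)]; y=.919; t=(g[:,0]-.4896)*np.sin(y)-(g[:,1]-.1185)*np.cos(y)
p=1e3*np.percentile(t,[1,99]); print(p,np.median(g[:,2]))
if p[1]-p[0]>38: print(ctrl.hand_in())
```

```text
[-20.98733938  21.08525825] 0.18629043327373526
the job is handed in; nothing more can be done
None
```

The cap is fitted fully home on the lens: its flange lies flat on the rim, both tabs sprung back to their full 42 mm spread, and I handed the job in at about 17 s with a peak contact force of about 9 N.

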